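Show how to balance the centrifuge

ROBOT

A 7-joint arm with a two-finger parallel gripper is mounted at the origin on the work surface. World frame = base frame: x ahead of the robot, y to its left, z up, the work surface at z = 0. Lengths are in m, angles in rad, forces in N, time in s.
With the tool pointing down it reaches from about 0.425 to 0.925 m from the base axis. Payload 6.8 kg.
Tool frame: the origin (TCP) lies where the fingers leave the gripper's body, on its centre line; the fingertips stand 80 mm ahead of it and the grasp point (between the pads) lies env.pinch_z ahead of it (env.pinch_z is the distance from the TCP to the grasp point, in m); z points along the fingers, y is the direction in which the jaws open and shut (so a half turn about z gives the same grasp; the last joint's range is limited). The gripper opens to 88 mm and grips with 3 to 60 N. Pads are 20 mm wide; open, the fingers measure 115 mm over their backs; the gripper's body (75 mm by 178 mm) begins 61 mm behind the grasp point.
Start: joints at [-1.255, 0.477, 0.022, 1.555, -0.011, 1.109, -0.083], TCP at [0.278, 0.615, 0.303] pointing down, gripper open.
Joint ranges: [-2.96, 2.96], [-0.34, 2.1], [-1.41, 1.46], [0.24, 2.44], [-1.37, 4.51], [0.17, 1.92], [-2.96, 2.96]. Speed limits (rad/s): [2.39, 2.39, 3.14, 3.14, 3.14, 3.14, 3.14].

INTERFACE

Orientations are given as a unit quaternion [x, y, z, w].
In Python, from station import env gives the robot as it stands.
- The arm moves only by the tool carry_out, never from a script. Its argument "deltas" is a list of rows, each an object of numbers: "tx", "ty", "tz": the shift along the world's x, y, z in mm; "rx", "ry", "rz": the turn, a rotation vector about the world's x, y, z in rad; "grip": the finger opening in mm, from 0 to 87.8. In form: [{"tx": .., "ty": .., "tz": .., "rx": .., "ry": .., "rz": .., "grip": ..}, ...]. A call has 1 to 12 rows; each row is the pose to reach, as a shift and turn from the pose measured when the call began; what a row does not reach only later rows make up. A row lasts 1/12 s, in which the tool goes at most 41.7 mm and 7.16 degrees, less where a joint would pass 70% of its speed; a pose out of reach is approached as far as the arm can. A call with a gripper value outside its range is refused whole. The fingers move at their own pace and stop on an object; "newtons" is the grip in N (left out, the last holds). Time passes only in rows, so rows that repeat a pose let the fingers close. It gives the time, the measured TCP pose, the force and the opening at its end, in the units of the state.
- env.observe(): the state, without advancing time (a new reading comes with each control period).
- env.read_camera(name): name is "side" or "top"; returns the picture (400x640x3 uint8, red, green, blue); there is no depth.
- env.camera_params(name): a dict with "fx", "fy", "cx", "cy" (pixels), "distortion" ([k1, k2, p1, p2, k3] as OpenCV has them; the pictures are not rectified), "R" (3x3) and "t" (3): a world point X has camera coordinates R X + t. Camera axes: x right, y down, z forward; pixel columns grow to the right and rows downward; lengths in m; the calibration is good to about 2 mm. A picture is of the moment at which its call begins. camera_params takes no time and is no camera call.
- env.close_job(): hands the job in, once; it reports no verdict.
The state is a dict: "t": time; "joints": joint angles; "qd": joint speeds; "joint_efforts": joint torques, N m; "eef_pos": TCP position; "orientation": TCP orientation; "ft_force": force on the tool from outside, world axes, zero at the start; "moment": the same for the moment, N m; "finger_gap": opening from 0.0 (shut) to 1.0 (fully open).
Only numpy, scipy, OpenCV 4.12 (cv2) and the standard library are available. Lean on these libraries where they do the work, as an engineer would, in place of code of your own. Each camera call takes 0.05 s, during which the arm holds its last target.

TASK

Show the trainee how to balance the centrifuge by pointing, with the fingertips about 3 cm straight above each thing and touching nothing at all: first at the cap of the tube already in the rotor, then at the cap of the one tall tube in the rack that matches it, and last at the empty rotor hole directly opposite the loaded tube, where that tube should go. Stay over each for at least two seconds, and finish there, still pointing at the hole. Do not pick up, touch or shift anything, and do not bring the fingertips down over any of the short tubes.

Things in the scene. Friction and masses are not known exactly. Their poses are not given: they have to be found in the camera images.
- loaded_cap (a point): Centre of the cap's top face of the one sample tube already in the centrifuge rotor. The tube is off-white plastic, 16 mm in diameter and 110 mm long, with a white 20 mm cap; it stands upright in its sleeve and its top is 148 mm above the bench, 48 mm above the sleeve mouths. Its axes: z up.
- opposite_hole (a point): Centre of the mouth of the empty rotor sleeve directly opposite the loaded tube, across the hub: 18 mm inside diameter, 25 mm outside, mouth 100 mm above the bench, 62 mm deep. The grey metal rotor has six such sleeves evenly on a circle of 48 mm radius about its hub (neighbours 48 mm apart, the loaded tube 96 mm away); the other four are empty too. The rotor turns freely about its upright axis if it is touched. Its axes: z up.
- tall_cap (a point): Centre of the cap's top face of the only tall tube in the rack, of the same kind as the one in the rotor (16 mm by 110 mm, cap 20 mm, white). It stands loose and upright in a socket, its top 120 mm above the bench, 75 mm above the rack. Mass about 18 g. Its axes: z up.
- rack: Orange plastic tube rack, fixed, 110 by 160 by 45 mm high, with six sockets in two rows of three at 50 mm spacing both ways; four hold tubes in any order, two are empty. Origin at the centre of its underside, y along its long side.
- centrifuge: Small dark-blue round bench centrifuge, fixed, lid off: an open bowl 208 mm across with its rim 105 mm above the bench, and a low grey control box (top 45 mm high) standing out 133 mm from the axis on its -x side. Origin at the centre of its underside, on the rotor's upright axis.
- dome: Clear domed lid of the centrifuge, loose, lying on the bench: 192 mm across, 75 mm high with its knob. Origin at the centre of its underside. Bystander.
- tip_box: Closed purple pipette-tip box, loose, 85 by 125 by 67 mm high. Origin at the centre of its underside, y along its long side. Bystander.
- calculator: Black pocket calculator lying flat, loose, 150 by 80 by 16 mm high. Origin at the centre of its underside, x along its long side. Bystander.
- short1_cap (a point): Centre of the cap's top face of one of three short tubes in the rack (16 mm by 70 mm, cap 20 mm, white), loose, upright, top 80 mm above the bench. Too small to balance the loaded tube. Its axes: z up.
- short2_cap (a point): Centre of the cap's top face of one of three short tubes in the rack (16 mm by 70 mm, cap 20 mm, white), loose, upright, top 80 mm above the bench. Too small to balance the loaded tube. Its axes: z up.
- short3_cap (a point): Centre of the cap's top face of one of three short tubes in the rack (16 mm by 70 mm, cap 20 mm, white), loose, upright, top 80 mm above the bench. Too small to balance the loaded tube. Its axes: z up.
Mind the look-alikes: they are no part of the job. What is shaped like the part that bears tall_cap but red is not meant.

How it is judged:
On the way, in this order (a step that is already met when the one before it is completed fails the run):
1. point at the cap of the tube in the rotor (horizontal distance between the grasp point and loaded_cap below 0.015 m and z of the grasp point in the frame of loaded_cap between 0.012 and 0.085 m), for 1.8 s.
2. point at the cap of the tall tube in the rack (horizontal distance between the grasp point and tall_cap below 0.015 m and z of the grasp point in the frame of tall_cap between 0.012 and 0.085 m), for 1.8 s.
3. point at the empty rotor hole opposite the loaded tube (horizontal distance between the grasp point and opposite_hole below 0.015 m and z of the grasp point in the frame of opposite_hole between 0.012 and 0.085 m), for 1.8 s.
At the end, for the whole second after the job is handed in: The grasp point between the fingers is within 15 mm sideways of the opposite hole's centre and 12 to 85 mm above its mouth; rack tubes are upright (0.2 rad) and within 10 mm of their start, the loaded tube within 6 mm, lid, tip box and calculator within 10 mm (all of step 3 and distance of each of tall_cap, short1_cap, short2_cap, short3_cap, dome, tip_box, calculator from where it was at the start of the episode below 0.01 m and distance of loaded_cap from where it was at the start of the episode below 0.006 m and angle between each of tall_cap, short1_cap, short2_cap, short3_cap's own z axis and vertical below 0.2 rad); the robot touches nothing.
It fails at once if the robot touches something (contact force between any of the fingers, the arm and anything else above 0.3 N).
It fails at once if a tube, the rotor or a bystander is shifted or lifted (not (distance of each of tall_cap, short1_cap, short2_cap, short3_cap, dome, tip_box, calculator from where it was at the start of the episode below 0.01 m and distance of loaded_cap from where it was at the start of the episode below 0.006 m and angle between each of tall_cap, short1_cap, short2_cap, short3_cap's own z axis and vertical below 0.2 rad)).
It fails at once if the fingertips come down over a short tube ((horizontal distance between the grasp point and short1_cap below 0.015 m and z of the grasp point in the frame of short1_cap between 0.012 and 0.055 m) or (horizontal distance between the grasp point and short2_cap below 0.015 m and z of the grasp point in the frame of short2_cap between 0.012 and 0.055 m) or (horizontal distance between the grasp point and short3_cap below 0.015 m and z of the grasp point in the frame of short3_cap between 0.012 and 0.055 m)).
It also fails if it takes over 59 s, if anything falls off the work surface, if the arm or the gripper's body presses on something with over 40 N, if the wrist force passes 120 N, or if a joint passes its speed limit or range.

## Working session

There is one attempt and no reset: what is moved stays moved. The work goes in short steps, Python scripts to look and compute and a tool call to move; the robot and the scene stay as the last step left them, time stands still between calls to the robot, and variables do not carry over. Pictures are saved under pics/ and viewed, and the job is handed in when it is done.

Besides the shell and the picture viewer there is one more tool, called as a command line: name --argument value ..., lists and objects as JSON in quotes. carry_out: Moves the arm, as the interface text tells. Its arguments: {"type":"object","properties":{"deltas":{"type":"array","items":{"type":"object","properties":{"tx":{"type":"number"},"ty":{"type":"number"},"tz":{"type":"number"},"rx":{"type":"number"},"ry":{"type":"number"},"rz":{"type":"number"},"grip":{"type":"number"}}}},"newtons":{"type":"number"}},"required":["deltas"]}

```bash
mkdir -p pics; cat > h.py <<'E'
from station import env
import cv2,numpy as np
def cam(n):
    p=env.camera_params(n);K=np.array([[p['fx'],0,p['cx']],[0,p['fy'],p['cy']],[0,0,1.]])
    return K,np.array(p['distortion'],float),np.array(p['R'],float),np.array(p['t'],float)
def onz(n,uv,z):
    K,d,R,t=cam(n);q=cv2.undistortPoints(np.array(uv,float).reshape(-1,1,2),K,d).reshape(-1,2)
    C=-R.T@t;r=np.c_[q,np.ones(len(q))]@R
    return C+r*((z-C[2])/r[:,2])[:,None]
def proj(n,X):
    K,d,R,t=cam(n);return cv2.projectPoints(np.array(X,float).reshape(-1,1,3),cv2.Rodrigues(R)[0],t,K,d)[0].reshape(-1,2)
def tri(a,b):
    A=[];B=[]
    for n,uv in(('top',a),('side',b)):
        p0=onz(n,[uv],0)[0];C=-cam(n)[2].T@cam(n)[3];d=(p0-C)/np.linalg.norm(p0-C);P=np.eye(3)-np.outer(d,d);A.append(P);B.append(P@C)
    return np.linalg.solve(sum(A),sum(B))
def snap(n,f):
    im=env.read_camera(n)[:,:,::-1].copy();cv2.imwrite('pics/'+f,im);return im
E
python3 - <<'E'
from h import *
for n in('top','side'):snap(n,n+'0.png');print(n,-cam(n)[2].T@cam(n)[3],cam(n)[0][0,0],cam(n)[1])
print(env.observe(),env.pinch_z)
E
```

```text
top [ 0.37332284 -0.01172029  1.43474491] 418.42712899490556 [0.0115801 0.        0.        0.        0.       ]
side [0.43470813 0.99612945 0.98140982] 449.818346939002 [-0.07786392  0.          0.          0.          0.        ]
{'t': 0.1, 'joints': array([-1.25509632,  0.47770121,  0.02235847,  1.55629207, -0.01147156,
        1.10931619, -0.08314339]), 'qd': array([-0.00014961, -0.00231618,  0.00103354, -0.00330316, -0.00100764,
       -0.00160419,  0.00037912]), 'joint_efforts': array([ 4.01906320e-03, -5.84089279e+01,  1.53996706e+00, -2.73316222e+01,
       -5.42232301e-02,  1.31614870e-02,  4.31890999e-05]), 'eef_pos': array([0.27743137, 0.61491969, 0.3018156 ]), 'orientation': array([ 2.10329505e-01,  9.77630231e-01, -7.88583914e-04, -9.45538337e-05]), 'ft_force': array([ 0.30125747, -0.67976076,  0.3901344 ]), 'moment': array([0.00030006, 0.05519764, 0.02585593]), 'finger_gap': 0.9995300294584593} 0.0613
```

View pics/top0.png

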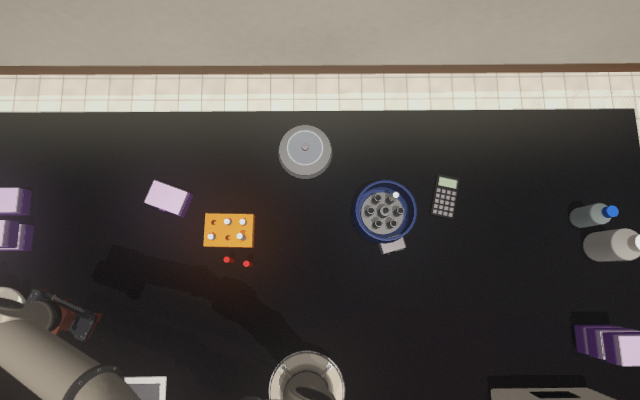

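View pics/side0.png

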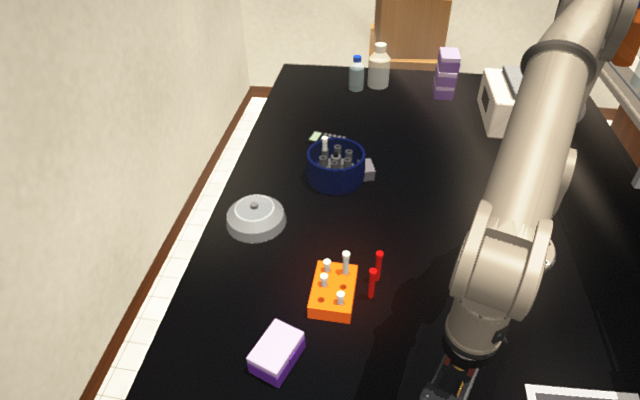

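```bash
python3 - <<'E'
import cv2
t=cv2.imread('pics/top0.png');s=cv2.imread('pics/side0.png')
def c(i,u,v,w,h,k,f):cv2.imwrite('pics/'+f,cv2.resize(i[v:v+h,u:u+w],None,fx=k,fy=k,interpolation=cv2.INTER_CUBIC))
c(t,190,200,80,75,8,'track.png');c(t,345,170,80,90,6,'tcen.png')
c(s,290,235,100,100,6,'srack.png');c(s,295,125,90,80,8,'scen.png')
E
```

```text
(no output)
```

View pics/track.png

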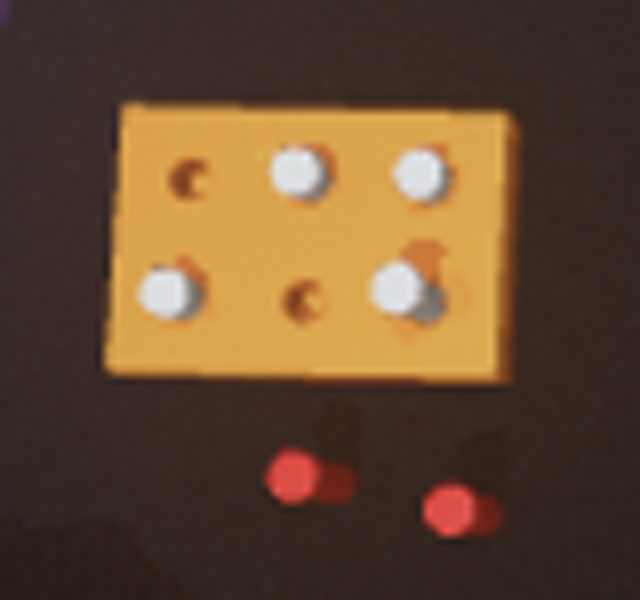

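View pics/tcen.png

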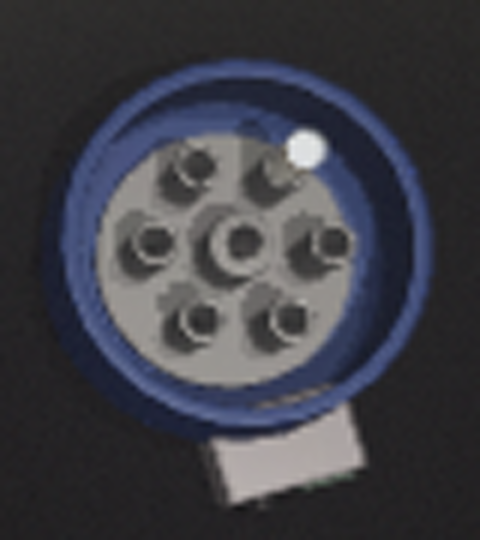

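View pics/srack.png

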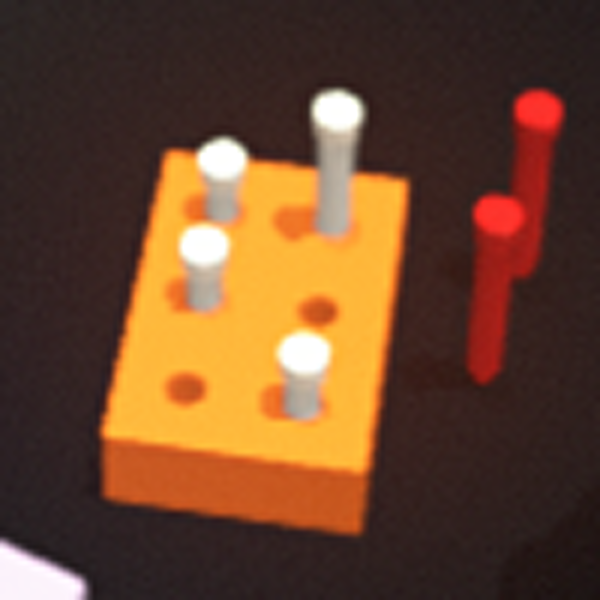

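View pics/scen.png

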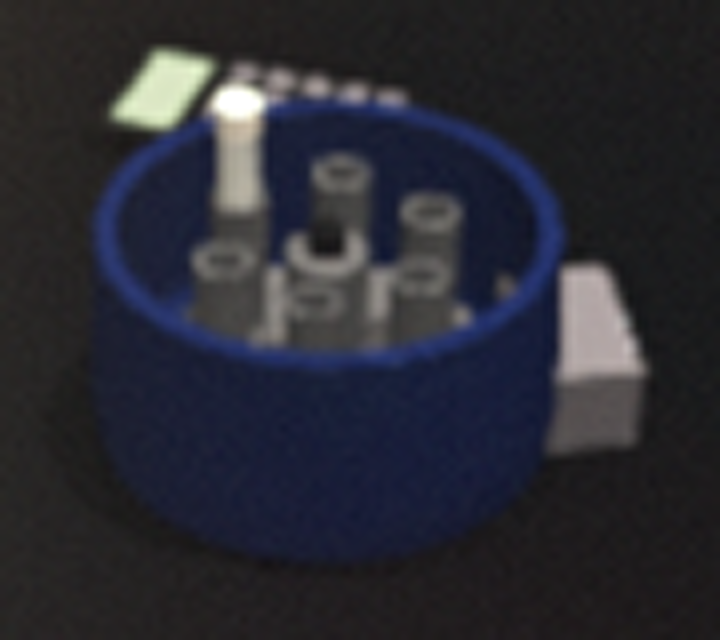

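```bash
python3 - <<'E'
from h import *
f=lambda p,k,o:(np.array(p,float)+.5)/k-.5+o
T=lambda p:f(p,6,(345,170));S=lambda p:f(p,8,(295,125))
TR=lambda p:f(p,8,(190,200));SR=lambda p:f(p,6,(290,235))
def both(nm,a,b,z):print(nm,'top',onz('top',[a],z)[0].round(4),'side',onz('side',[b],z)[0].round(4),'tri',tri(a,b).round(4),a.round(1),b.round(1))
both('loaded',T((305,149)),S((239,101)),.148)
for i,(a,b) in enumerate([((203,321),(421,275)),((154,243),(432,212)),((197,168),(341,174)),((333,243),(224,260)),((290,321),(317,300))]):both('s%d'%i,T(a),S(b),.1)
both('tall',TR((398,288)),SR((337,110)),.12)
for a,b in [((422,174),(222,160)),((298,172),(204,246)),((165,293),(304,354))]:both('short',TR(a),SR(b),.08)
for a,b in [((450,510),(538,110)),((293,475),(499,215))]:both('red',TR(a),SR(b),.11)
o=env.observe();from scipy.spatial.transform import Rotation as Ro
print(Ro.from_quat(o['orientation']).as_matrix().round(3))
E
```

```text
loaded top [ 0.6118 -0.2868  0.148 ] side [ 0.609  -0.2876  0.148 ] tri [ 0.6102 -0.2865  0.1489] [395.4 194.4] [324.4 137.2]
s0 top [ 0.5275 -0.2381  0.1   ] side [ 0.5256 -0.2377  0.1   ] tri [ 0.5265 -0.2381  0.0998] [378.4 223.1] [347.2 158.9]
s1 top [ 0.5699 -0.2133  0.1   ] side [ 0.5252 -0.2846  0.1   ] tri [ 0.54   -0.2031  0.1597] [370.2 210.1] [348.6 151.1]
s2 top [ 0.6107 -0.238   0.1   ] side [ 0.5672 -0.3088  0.1   ] tri [ 0.5792 -0.2269  0.1594] [377.4 197.6] [337.2 146.3]
s3 top [ 0.5691 -0.3099  0.1   ] side [ 0.6091 -0.2384  0.1   ] tri [ 0.5999 -0.3237  0.0369] [400.1 210.1] [322.6 157.1]
s4 top [ 0.527  -0.2848  0.1   ] side [ 0.5669 -0.2146  0.1   ] tri [ 0.5551 -0.2974  0.0379] [392.9 223.1] [334.2 162.1]
tall top [0.49   0.2037 0.12  ] side [0.4885 0.2052 0.12  ] tri [0.4893 0.2039 0.1187] [239.3 235.6] [345.8 252.9]
short top [0.5398 0.2014 0.08  ] side [0.5384 0.2047 0.08  ] tri [0.5395 0.2019 0.0768] [242.3 221.3] [326.6 261.2]
short top [0.5411 0.2516 0.08  ] side [0.5398 0.2543 0.08  ] tri [0.5408 0.2521 0.0774] [226.8 221.1] [323.6 275.6]
short top [0.4925 0.3037 0.08  ] side [0.4913 0.3058 0.08  ] tri [0.4921 0.3042 0.078 ] [210.2 236.2] [340.2 293.6]
red top [0.404  0.1834 0.11  ] side [0.4024 0.1849 0.11  ] tri [0.4032 0.1836 0.1087] [245.8 263.3] [379.2 252.9]
red top [0.4183 0.2447 0.11  ] side [0.4161 0.2465 0.11  ] tri [0.4172 0.2451 0.1085] [226.2 258.9] [372.8 270.4]
[[-0.912  0.411 -0.001]
 [ 0.411  0.912 -0.002]
 [-0.    -0.002 -1.   ]]
```

Pixel readings, in full-image coordinates:

- **White tubes in the rack:** one sits at top (239,236) / side (346,253). The others are at (242,221), (227,221) and (210,236). Only the first is tall: its body is long in the side crop and it triangulates to 119 mm, while the others come out at about 77 mm.
- **Red look-alikes:** (246,263) and (226,259), standing on the bench, so not meant.
- **Loaded cap:** top (395,194) / side (324,137).
- **Opposite sleeve:** top (378,223) / side (347,159). It lies 97 mm from the loaded tube, across the hub.

Next I move high towards the loaded tube, closing the fingers on the way.

carry_out --deltas '[{"tx": 6, "ty": -16, "tz": 2, "grip": 0}, {"tx": 18, "ty": -48, "tz": 4, "grip": 0}, {"tx": 31, "ty": -83, "tz": 6, "grip": 0}, {"tx": 44, "ty": -118, "tz": 8, "grip": 0}, {"tx": 57, "ty": -153, "tz": 10, "grip": 0}, {"tx": 70, "ty": -188, "tz": 10, "grip": 0}, {"tx": 83, "ty": -223, "tz": 10, "grip": 0}, {"tx": 96, "ty": -258, "tz": 10, "grip": 0}, {"tx": 109, "ty": -293, "tz": 10, "grip": 0}, {"tx": 122, "ty": -328, "tz": 10, "grip": 0}, {"tx": 135, "ty": -363, "tz": 10, "grip": 0}, {"tx": 148, "ty": -398, "tz": 10, "grip": 0}]'

```text
invalid input
```

carry_out --deltas '[{"tx": 6, "ty": -16, "tz": 2, "rx": 0, "ry": 0, "rz": 0, "grip": 0}, {"tx": 18, "ty": -48, "tz": 4, "rx": 0, "ry": 0, "rz": 0, "grip": 0}, {"tx": 31, "ty": -83, "tz": 6, "rx": 0, "ry": 0, "rz": 0, "grip": 0}, {"tx": 44, "ty": -118, "tz": 8, "rx": 0, "ry": 0, "rz": 0, "grip": 0}, {"tx": 57, "ty": -153, "tz": 10, "rx": 0, "ry": 0, "rz": 0, "grip": 0}, {"tx": 70, "ty": -188, "tz": 10, "rx": 0, "ry": 0, "rz": 0, "grip": 0}, {"tx": 83, "ty": -223, "tz": 10, "rx": 0, "ry": 0, "rz": 0, "grip": 0}, {"tx": 96, "ty": -258, "tz": 10, "rx": 0, "ry": 0, "rz": 0, "grip": 0}, {"tx": 109, "ty": -293, "tz": 10, "rx": 0, "ry": 0, "rz": 0, "grip": 0}, {"tx": 122, "ty": -328, "tz": 10, "rx": 0, "ry": 0, "rz": 0, "grip": 0}, {"tx": 135, "ty": -363, "tz": 10, "rx": 0, "ry": 0, "rz": 0, "grip": 0}, {"tx": 148, "ty": -398, "tz": 10, "rx": 0, "ry": 0, "rz": 0, "grip": 0}]'

```text
t: 1.1
eef_pos: [0.4255, 0.215, 0.3117]
orientation: [0.21, 0.978, -0.001, -0.0]
ft_force: [-0.4, 0.6, 0.1]
finger_gap: 0.128
```

carry_out --deltas '[{"tx": 12, "ty": -33, "tz": 0, "rx": 0, "ry": 0, "rz": 0, "grip": 0}, {"tx": 25, "ty": -68, "tz": 0, "rx": 0, "ry": 0, "rz": 0, "grip": 0}, {"tx": 38, "ty": -103, "tz": 0, "rx": 0, "ry": 0, "rz": 0, "grip": 0}, {"tx": 51, "ty": -138, "tz": 0, "rx": 0, "ry": 0, "rz": 0, "grip": 0}, {"tx": 64, "ty": -173, "tz": 0, "rx": 0, "ry": 0, "rz": 0, "grip": 0}, {"tx": 77, "ty": -208, "tz": 0, "rx": 0, "ry": 0, "rz": 0, "grip": 0}, {"tx": 90, "ty": -243, "tz": 0, "rx": 0, "ry": 0, "rz": 0, "grip": 0}, {"tx": 103, "ty": -278, "tz": 0, "rx": 0, "ry": 0, "rz": 0, "grip": 0}, {"tx": 116, "ty": -313, "tz": 0, "rx": 0, "ry": 0, "rz": 0, "grip": 0}, {"tx": 129, "ty": -348, "tz": 0, "rx": 0, "ry": 0, "rz": 0, "grip": 0}, {"tx": 142, "ty": -383, "tz": 0, "rx": 0, "ry": 0, "rz": 0, "grip": 0}, {"tx": 152, "ty": -413, "tz": 0, "rx": 0, "ry": 0, "rz": 0, "grip": 0}]'

```text
t: 2.1
eef_pos: [0.5778, -0.2005, 0.3113]
orientation: [0.211, 0.978, -0.001, -0.0]
ft_force: [-0.3, 0.4, -0.4]
finger_gap: 0.007
```

Next: level to (0.610,-0.287) at z 0.311, then part way down.

carry_out --deltas '[{"tx": 8, "ty": -21, "tz": 0, "rx": 0, "ry": 0, "rz": 0, "grip": 0}, {"tx": 16, "ty": -42, "tz": 0, "rx": 0, "ry": 0, "rz": 0, "grip": 0}, {"tx": 24, "ty": -63, "tz": 0, "rx": 0, "ry": 0, "rz": 0, "grip": 0}, {"tx": 29, "ty": -78, "tz": 0, "rx": 0, "ry": 0, "rz": 0, "grip": 0}, {"tx": 32, "ty": -86, "tz": 0, "rx": 0, "ry": 0, "rz": 0, "grip": 0}, {"tx": 32, "ty": -86, "tz": 0, "rx": 0, "ry": 0, "rz": 0, "grip": 0}, {"tx": 32, "ty": -86, "tz": -6, "rx": 0, "ry": 0, "rz": 0, "grip": 0}, {"tx": 32, "ty": -86, "tz": -12, "rx": 0, "ry": 0, "rz": 0, "grip": 0}, {"tx": 32, "ty": -86, "tz": -18, "rx": 0, "ry": 0, "rz": 0, "grip": 0}, {"tx": 32, "ty": -86, "tz": -24, "rx": 0, "ry": 0, "rz": 0, "grip": 0}, {"tx": 32, "ty": -86, "tz": -28, "rx": 0, "ry": 0, "rz": 0, "grip": 0}, {"tx": 32, "ty": -86, "tz": -30, "rx": 0, "ry": 0, "rz": 0, "grip": 0}]'

```text
t: 3.1
eef_pos: [0.6095, -0.2858, 0.2803]
orientation: [0.21, 0.978, -0.001, -0.001]
ft_force: [0.3, -0.2, 1.5]
finger_gap: 0.006
```

```bash
python3 - <<'E'
from h import *
i=snap('side','side1.png');j=snap('top','top1.png')
a=cv2.resize(i[90:210,270:400],None,fx=4,fy=4,interpolation=2);cv2.imwrite('pics/s1.png',a)
E
```

```text
(no output)
```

View pics/s1.png

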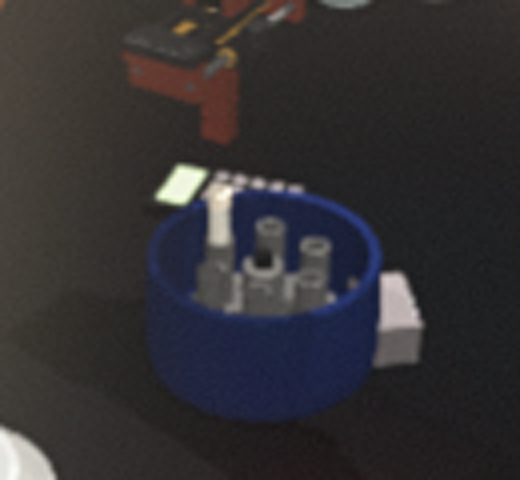

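The closed fingertips (crop 219,140) are directly above the loaded cap (crop 221,188), about 5 cm up. I lower them to 3 cm and hold.

carry_out --deltas '[{"tx": 0, "ty": -1, "tz": -5, "rx": 0, "ry": 0, "rz": 0, "grip": 0}, {"tx": 0, "ty": -1, "tz": -10, "rx": 0, "ry": 0, "rz": 0, "grip": 0}, {"tx": 0, "ty": -1, "tz": -15, "rx": 0, "ry": 0, "rz": 0, "grip": 0}, {"tx": 0, "ty": -1, "tz": -19, "rx": 0, "ry": 0, "rz": 0, "grip": 0}, {"tx": 0, "ty": -1, "tz": -21, "rx": 0, "ry": 0, "rz": 0, "grip": 0}, {"tx": 0, "ty": -1, "tz": -21, "rx": 0, "ry": 0, "rz": 0, "grip": 0}, {"tx": 0, "ty": -1, "tz": -21, "rx": 0, "ry": 0, "rz": 0, "grip": 0}, {"tx": 0, "ty": -1, "tz": -21, "rx": 0, "ry": 0, "rz": 0, "grip": 0}, {"tx": 0, "ty": -1, "tz": -21, "rx": 0, "ry": 0, "rz": 0, "grip": 0}, {"tx": 0, "ty": -1, "tz": -21, "rx": 0, "ry": 0, "rz": 0, "grip": 0}, {"tx": 0, "ty": -1, "tz": -21, "rx": 0, "ry": 0, "rz": 0, "grip": 0}, {"tx": 0, "ty": -1, "tz": -21, "rx": 0, "ry": 0, "rz": 0, "grip": 0}]'

```text
t: 4.2
eef_pos: [0.6096, -0.2872, 0.26]
orientation: [0.211, 0.978, -0.001, -0.001]
ft_force: [0.4, -0.7, -0.2]
finger_gap: 0.003
```

carry_out --deltas '[{"tx": 0, "ty": 0, "tz": 0, "rx": 0, "ry": 0, "rz": 0, "grip": 0}, {"tx": 0, "ty": 0, "tz": 0, "rx": 0, "ry": 0, "rz": 0, "grip": 0}, {"tx": 0, "ty": 0, "tz": 0, "rx": 0, "ry": 0, "rz": 0, "grip": 0}, {"tx": 0, "ty": 0, "tz": 0, "rx": 0, "ry": 0, "rz": 0, "grip": 0}, {"tx": 0, "ty": 0, "tz": 0, "rx": 0, "ry": 0, "rz": 0, "grip": 0}, {"tx": 0, "ty": 0, "tz": 0, "rx": 0, "ry": 0, "rz": 0, "grip": 0}, {"tx": 0, "ty": 0, "tz": 0, "rx": 0, "ry": 0, "rz": 0, "grip": 0}, {"tx": 0, "ty": 0, "tz": 0, "rx": 0, "ry": 0, "rz": 0, "grip": 0}, {"tx": 0, "ty": 0, "tz": 0, "rx": 0, "ry": 0, "rz": 0, "grip": 0}, {"tx": 0, "ty": 0, "tz": 0, "rx": 0, "ry": 0, "rz": 0, "grip": 0}, {"tx": 0, "ty": 0, "tz": 0, "rx": 0, "ry": 0, "rz": 0, "grip": 0}, {"tx": 0, "ty": 0, "tz": 0, "rx": 0, "ry": 0, "rz": 0, "grip": 0}]'

```text
t: 5.2
eef_pos: [0.6097, -0.2872, 0.26]
orientation: [0.21, 0.978, -0.001, -0.001]
ft_force: [-0.4, -0.1, -0.7]
finger_gap: 0.003
```

carry_out --deltas '[{"tx": 0, "ty": 0, "tz": 0, "rx": 0, "ry": 0, "rz": 0, "grip": 0}, {"tx": 0, "ty": 0, "tz": 0, "rx": 0, "ry": 0, "rz": 0, "grip": 0}, {"tx": 0, "ty": 0, "tz": 0, "rx": 0, "ry": 0, "rz": 0, "grip": 0}, {"tx": 0, "ty": 0, "tz": 0, "rx": 0, "ry": 0, "rz": 0, "grip": 0}, {"tx": 0, "ty": 0, "tz": 0, "rx": 0, "ry": 0, "rz": 0, "grip": 0}, {"tx": 0, "ty": 0, "tz": 0, "rx": 0, "ry": 0, "rz": 0, "grip": 0}, {"tx": 0, "ty": 0, "tz": 0, "rx": 0, "ry": 0, "rz": 0, "grip": 0}, {"tx": 0, "ty": 0, "tz": 0, "rx": 0, "ry": 0, "rz": 0, "grip": 0}, {"tx": 0, "ty": 0, "tz": 0, "rx": 0, "ry": 0, "rz": 0, "grip": 0}, {"tx": 0, "ty": 0, "tz": 0, "rx": 0, "ry": 0, "rz": 0, "grip": 0}, {"tx": 0, "ty": 0, "tz": 0, "rx": 0, "ry": 0, "rz": 0, "grip": 0}, {"tx": 0, "ty": 0, "tz": 0, "rx": 0, "ry": 0, "rz": 0, "grip": 0}]'

```text
t: 6.2
eef_pos: [0.6097, -0.2872, 0.26]
orientation: [0.211, 0.978, -0.001, -0.001]
ft_force: [0.0, -0.2, 0.2]
finger_gap: 0.009
```

Held for over 2.4 s. Now lift and cross to the tall tube at (0.489, 0.204).

carry_out --deltas '[{"tx": 0, "ty": 0, "tz": 10, "rx": 0, "ry": 0, "rz": 0, "grip": 0}, {"tx": 0, "ty": 0, "tz": 25, "rx": 0, "ry": 0, "rz": 0, "grip": 0}, {"tx": -2, "ty": 8, "tz": 38, "rx": 0, "ry": 0, "rz": 0, "grip": 0}, {"tx": -7, "ty": 28, "tz": 45, "rx": 0, "ry": 0, "rz": 0, "grip": 0}, {"tx": -15, "ty": 60, "tz": 45, "rx": 0, "ry": 0, "rz": 0, "grip": 0}, {"tx": -23, "ty": 95, "tz": 45, "rx": 0, "ry": 0, "rz": 0, "grip": 0}, {"tx": -32, "ty": 130, "tz": 45, "rx": 0, "ry": 0, "rz": 0, "grip": 0}, {"tx": -40, "ty": 165, "tz": 45, "rx": 0, "ry": 0, "rz": 0, "grip": 0}, {"tx": -49, "ty": 200, "tz": 45, "rx": 0, "ry": 0, "rz": 0, "grip": 0}, {"tx": -58, "ty": 235, "tz": 45, "rx": 0, "ry": 0, "rz": 0, "grip": 0}, {"tx": -66, "ty": 270, "tz": 45, "rx": 0, "ry": 0, "rz": 0, "grip": 0}, {"tx": -74, "ty": 300, "tz": 45, "rx": 0, "ry": 0, "rz": 0, "grip": 0}]'

```text
t: 7.2
eef_pos: [0.5349, 0.0157, 0.3061]
orientation: [0.21, 0.978, -0.0, -0.0]
ft_force: [0.2, -0.2, 0.6]
finger_gap: 0.007
```

Remaining: -46 in x, +188 in y. Then come down to z 0.25.

carry_out --deltas '[{"tx": -7, "ty": 30, "tz": 0, "rx": 0, "ry": 0, "rz": 0, "grip": 0}, {"tx": -15, "ty": 62, "tz": 0, "rx": 0, "ry": 0, "rz": 0, "grip": 0}, {"tx": -23, "ty": 95, "tz": 0, "rx": 0, "ry": 0, "rz": 0, "grip": 0}, {"tx": -31, "ty": 127, "tz": 0, "rx": 0, "ry": 0, "rz": 0, "grip": 0}, {"tx": -38, "ty": 155, "tz": 0, "rx": 0, "ry": 0, "rz": 0, "grip": 0}, {"tx": -43, "ty": 176, "tz": 0, "rx": 0, "ry": 0, "rz": 0, "grip": 0}, {"tx": -46, "ty": 188, "tz": 0, "rx": 0, "ry": 0, "rz": 0, "grip": 0}, {"tx": -46, "ty": 188, "tz": -10, "rx": 0, "ry": 0, "rz": 0, "grip": 0}, {"tx": -46, "ty": 188, "tz": -25, "rx": 0, "ry": 0, "rz": 0, "grip": 0}, {"tx": -46, "ty": 188, "tz": -40, "rx": 0, "ry": 0, "rz": 0, "grip": 0}, {"tx": -46, "ty": 188, "tz": -50, "rx": 0, "ry": 0, "rz": 0, "grip": 0}, {"tx": -46, "ty": 188, "tz": -55, "rx": 0, "ry": 0, "rz": 0, "grip": 0}]'

```text
t: 8.2
eef_pos: [0.4886, 0.2018, 0.2496]
orientation: [0.211, 0.978, -0.001, -0.001]
ft_force: [0.3, -0.2, 0.4]
finger_gap: 0.005
```

```bash
python3 - <<'E'
from h import *
i=snap('side','side2.png')
a=cv2.resize(i[200:340,280:420],None,fx=4,fy=4,interpolation=2);cv2.imwrite('pics/s2.png',a)
E
```

```text
(no output)
```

View pics/s2.png

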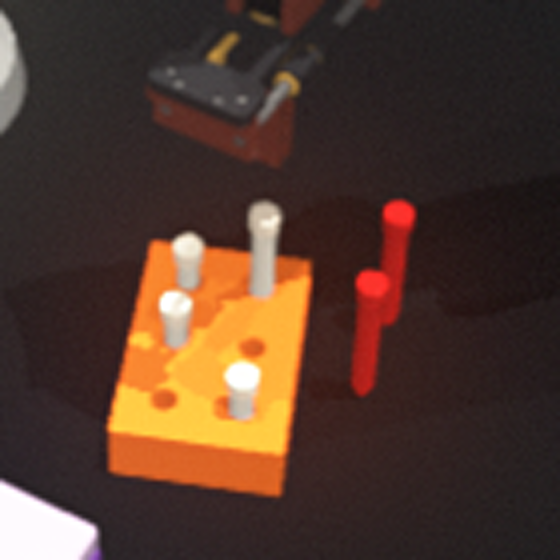

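The fingertips (crop 268,162) are above the tall tube's cap (crop 264,212). Everything is upright and unmoved. Lower 18 mm and hold.

carry_out --deltas '[{"tx": 0, "ty": 2, "tz": -5, "rx": 0, "ry": 0, "rz": 0, "grip": 0}, {"tx": 0, "ty": 2, "tz": -10, "rx": 0, "ry": 0, "rz": 0, "grip": 0}, {"tx": 0, "ty": 2, "tz": -15, "rx": 0, "ry": 0, "rz": 0, "grip": 0}, {"tx": 0, "ty": 2, "tz": -18, "rx": 0, "ry": 0, "rz": 0, "grip": 0}, {"tx": 0, "ty": 2, "tz": -18, "rx": 0, "ry": 0, "rz": 0, "grip": 0}, {"tx": 0, "ty": 2, "tz": -18, "rx": 0, "ry": 0, "rz": 0, "grip": 0}, {"tx": 0, "ty": 2, "tz": -18, "rx": 0, "ry": 0, "rz": 0, "grip": 0}, {"tx": 0, "ty": 2, "tz": -18, "rx": 0, "ry": 0, "rz": 0, "grip": 0}, {"tx": 0, "ty": 2, "tz": -18, "rx": 0, "ry": 0, "rz": 0, "grip": 0}, {"tx": 0, "ty": 2, "tz": -18, "rx": 0, "ry": 0, "rz": 0, "grip": 0}, {"tx": 0, "ty": 2, "tz": -18, "rx": 0, "ry": 0, "rz": 0, "grip": 0}, {"tx": 0, "ty": 2, "tz": -18, "rx": 0, "ry": 0, "rz": 0, "grip": 0}]'

```text
t: 9.25
eef_pos: [0.4885, 0.2041, 0.2314]
orientation: [0.211, 0.978, -0.001, -0.001]
ft_force: [-0.6, -0.7, -0.9]
finger_gap: 0.004
```

carry_out --deltas '[{"tx": 0, "ty": 0, "tz": 0, "rx": 0, "ry": 0, "rz": 0, "grip": 0}, {"tx": 0, "ty": 0, "tz": 0, "rx": 0, "ry": 0, "rz": 0, "grip": 0}, {"tx": 0, "ty": 0, "tz": 0, "rx": 0, "ry": 0, "rz": 0, "grip": 0}, {"tx": 0, "ty": 0, "tz": 0, "rx": 0, "ry": 0, "rz": 0, "grip": 0}, {"tx": 0, "ty": 0, "tz": 0, "rx": 0, "ry": 0, "rz": 0, "grip": 0}, {"tx": 0, "ty": 0, "tz": 0, "rx": 0, "ry": 0, "rz": 0, "grip": 0}, {"tx": 0, "ty": 0, "tz": 0, "rx": 0, "ry": 0, "rz": 0, "grip": 0}, {"tx": 0, "ty": 0, "tz": 0, "rx": 0, "ry": 0, "rz": 0, "grip": 0}, {"tx": 0, "ty": 0, "tz": 0, "rx": 0, "ry": 0, "rz": 0, "grip": 0}, {"tx": 0, "ty": 0, "tz": 0, "rx": 0, "ry": 0, "rz": 0, "grip": 0}, {"tx": 0, "ty": 0, "tz": 0, "rx": 0, "ry": 0, "rz": 0, "grip": 0}, {"tx": 0, "ty": 0, "tz": 0, "rx": 0, "ry": 0, "rz": 0, "grip": 0}]'

```text
t: 10.25
eef_pos: [0.4885, 0.2041, 0.2314]
orientation: [0.211, 0.978, -0.001, -0.001]
ft_force: [-0.1, -0.1, -0.8]
finger_gap: 0.004
```

carry_out --deltas '[{"tx": 0, "ty": 0, "tz": 0, "rx": 0, "ry": 0, "rz": 0, "grip": 0}, {"tx": 0, "ty": 0, "tz": 0, "rx": 0, "ry": 0, "rz": 0, "grip": 0}, {"tx": 0, "ty": 0, "tz": 0, "rx": 0, "ry": 0, "rz": 0, "grip": 0}, {"tx": 0, "ty": 0, "tz": 0, "rx": 0, "ry": 0, "rz": 0, "grip": 0}, {"tx": 0, "ty": 0, "tz": 0, "rx": 0, "ry": 0, "rz": 0, "grip": 0}, {"tx": 0, "ty": 0, "tz": 0, "rx": 0, "ry": 0, "rz": 0, "grip": 0}, {"tx": 0, "ty": 0, "tz": 0, "rx": 0, "ry": 0, "rz": 0, "grip": 0}, {"tx": 0, "ty": 0, "tz": 0, "rx": 0, "ry": 0, "rz": 0, "grip": 0}, {"tx": 0, "ty": 0, "tz": 0, "rx": 0, "ry": 0, "rz": 0, "grip": 0}, {"tx": 0, "ty": 0, "tz": 0, "rx": 0, "ry": 0, "rz": 0, "grip": 0}, {"tx": 0, "ty": 0, "tz": 0, "rx": 0, "ry": 0, "rz": 0, "grip": 0}, {"tx": 0, "ty": 0, "tz": 0, "rx": 0, "ry": 0, "rz": 0, "grip": 0}]'

```text
t: 11.25
eef_pos: [0.4885, 0.2041, 0.2314]
orientation: [0.211, 0.978, -0.001, -0.001]
ft_force: [-0.2, -1.0, 0.6]
finger_gap: 0.003
```

Held for over 2.4 s. Next: lift 60 mm, then go to the opposite hole at (0.5265, -0.238), a shift of +38, -442.

carry_out --deltas '[{"tx": 0, "ty": 0, "tz": 12, "rx": 0, "ry": 0, "rz": 0, "grip": 0}, {"tx": 0, "ty": 0, "tz": 32, "rx": 0, "ry": 0, "rz": 0, "grip": 0}, {"tx": 1, "ty": -10, "tz": 50, "rx": 0, "ry": 0, "rz": 0, "grip": 0}, {"tx": 3, "ty": -32, "tz": 60, "rx": 0, "ry": 0, "rz": 0, "grip": 0}, {"tx": 6, "ty": -65, "tz": 60, "rx": 0, "ry": 0, "rz": 0, "grip": 0}, {"tx": 9, "ty": -100, "tz": 60, "rx": 0, "ry": 0, "rz": 0, "grip": 0}, {"tx": 12, "ty": -135, "tz": 60, "rx": 0, "ry": 0, "rz": 0, "grip": 0}, {"tx": 15, "ty": -170, "tz": 60, "rx": 0, "ry": 0, "rz": 0, "grip": 0}, {"tx": 18, "ty": -205, "tz": 60, "rx": 0, "ry": 0, "rz": 0, "grip": 0}, {"tx": 21, "ty": -240, "tz": 60, "rx": 0, "ry": 0, "rz": 0, "grip": 0}, {"tx": 24, "ty": -275, "tz": 60, "rx": 0, "ry": 0, "rz": 0, "grip": 0}, {"tx": 27, "ty": -305, "tz": 60, "rx": 0, "ry": 0, "rz": 0, "grip": 0}]'

```text
t: 12.25
eef_pos: [0.5152, -0.1035, 0.2916]
orientation: [0.211, 0.977, -0.002, -0.001]
ft_force: [0.5, -0.2, 0.4]
finger_gap: 0.006
```

carry_out --deltas '[{"tx": 2, "ty": -25, "tz": 0, "rx": 0, "ry": 0, "rz": 0, "grip": 0}, {"tx": 4, "ty": -50, "tz": 0, "rx": 0, "ry": 0, "rz": 0, "grip": 0}, {"tx": 6, "ty": -78, "tz": 0, "rx": 0, "ry": 0, "rz": 0, "grip": 0}, {"tx": 8, "ty": -104, "tz": 0, "rx": 0, "ry": 0, "rz": 0, "grip": 0}, {"tx": 10, "ty": -124, "tz": 0, "rx": 0, "ry": 0, "rz": 0, "grip": 0}, {"tx": 11, "ty": -134, "tz": 0, "rx": 0, "ry": 0, "rz": 0, "grip": 0}, {"tx": 11, "ty": -134, "tz": 0, "rx": 0, "ry": 0, "rz": 0, "grip": 0}, {"tx": 11, "ty": -134, "tz": -10, "rx": 0, "ry": 0, "rz": 0, "grip": 0}, {"tx": 11, "ty": -134, "tz": -22, "rx": 0, "ry": 0, "rz": 0, "grip": 0}, {"tx": 11, "ty": -134, "tz": -34, "rx": 0, "ry": 0, "rz": 0, "grip": 0}, {"tx": 11, "ty": -134, "tz": -44, "rx": 0, "ry": 0, "rz": 0, "grip": 0}, {"tx": 11, "ty": -134, "tz": -50, "rx": 0, "ry": 0, "rz": 0, "grip": 0}]'

```text
t: 13.25
eef_pos: [0.5256, -0.2361, 0.2394]
orientation: [0.21, 0.978, -0.001, -0.002]
ft_force: [-0.5, 0.4, -0.6]
finger_gap: 0.006
```

```bash
python3 - <<'E'
from h import *
i=snap('side','side3.png')
a=cv2.resize(i[90:210,270:400],None,fx=4,fy=4,interpolation=2);cv2.imwrite('pics/s3.png',a)
E
```

```text
(no output)
```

View pics/s3.png

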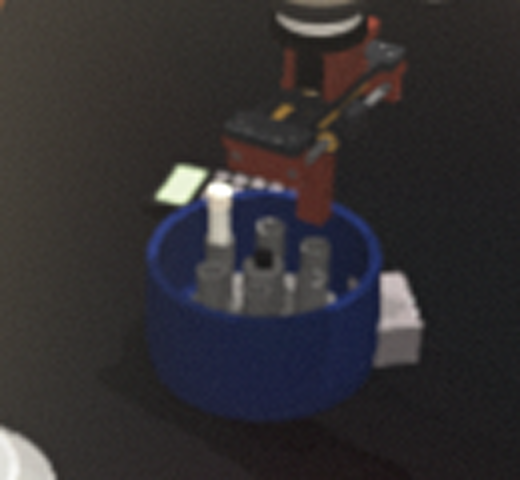

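The fingertips (crop 314,220) are above the opposite sleeve (crop 312,275), and the loaded tube is at its old pixel (220,188). Lower to 3 cm above the mouth and hold.

carry_out --deltas '[{"tx": 1, "ty": -2, "tz": -4, "rx": 0, "ry": 0, "rz": 0, "grip": 0}, {"tx": 1, "ty": -2, "tz": -9, "rx": 0, "ry": 0, "rz": 0, "grip": 0}, {"tx": 1, "ty": -2, "tz": -14, "rx": 0, "ry": 0, "rz": 0, "grip": 0}, {"tx": 1, "ty": -2, "tz": -19, "rx": 0, "ry": 0, "rz": 0, "grip": 0}, {"tx": 1, "ty": -2, "tz": -24, "rx": 0, "ry": 0, "rz": 0, "grip": 0}, {"tx": 1, "ty": -2, "tz": -27, "rx": 0, "ry": 0, "rz": 0, "grip": 0}, {"tx": 1, "ty": -2, "tz": -27, "rx": 0, "ry": 0, "rz": 0, "grip": 0}, {"tx": 1, "ty": -2, "tz": -27, "rx": 0, "ry": 0, "rz": 0, "grip": 0}, {"tx": 1, "ty": -2, "tz": -27, "rx": 0, "ry": 0, "rz": 0, "grip": 0}, {"tx": 1, "ty": -2, "tz": -27, "rx": 0, "ry": 0, "rz": 0, "grip": 0}, {"tx": 1, "ty": -2, "tz": -27, "rx": 0, "ry": 0, "rz": 0, "grip": 0}, {"tx": 1, "ty": -2, "tz": -27, "rx": 0, "ry": 0, "rz": 0, "grip": 0}]'

```text
t: 14.3
eef_pos: [0.5264, -0.2382, 0.2121]
orientation: [0.211, 0.978, -0.001, -0.002]
ft_force: [-0.3, -0.4, -0.4]
finger_gap: 0.008
```

carry_out --deltas '[{"tx": 0, "ty": 0, "tz": 0, "rx": 0, "ry": 0, "rz": 0, "grip": 0}, {"tx": 0, "ty": 0, "tz": 0, "rx": 0, "ry": 0, "rz": 0, "grip": 0}, {"tx": 0, "ty": 0, "tz": 0, "rx": 0, "ry": 0, "rz": 0, "grip": 0}, {"tx": 0, "ty": 0, "tz": 0, "rx": 0, "ry": 0, "rz": 0, "grip": 0}, {"tx": 0, "ty": 0, "tz": 0, "rx": 0, "ry": 0, "rz": 0, "grip": 0}, {"tx": 0, "ty": 0, "tz": 0, "rx": 0, "ry": 0, "rz": 0, "grip": 0}, {"tx": 0, "ty": 0, "tz": 0, "rx": 0, "ry": 0, "rz": 0, "grip": 0}, {"tx": 0, "ty": 0, "tz": 0, "rx": 0, "ry": 0, "rz": 0, "grip": 0}, {"tx": 0, "ty": 0, "tz": 0, "rx": 0, "ry": 0, "rz": 0, "grip": 0}, {"tx": 0, "ty": 0, "tz": 0, "rx": 0, "ry": 0, "rz": 0, "grip": 0}, {"tx": 0, "ty": 0, "tz": 0, "rx": 0, "ry": 0, "rz": 0, "grip": 0}, {"tx": 0, "ty": 0, "tz": 0, "rx": 0, "ry": 0, "rz": 0, "grip": 0}]'

```text
t: 15.3
eef_pos: [0.5264, -0.2382, 0.2121]
orientation: [0.211, 0.978, -0.001, -0.002]
ft_force: [-0.9, 0.3, -0.1]
finger_gap: 0.003
```

carry_out --deltas '[{"tx": 0, "ty": 0, "tz": 0, "rx": 0, "ry": 0, "rz": 0, "grip": 0}, {"tx": 0, "ty": 0, "tz": 0, "rx": 0, "ry": 0, "rz": 0, "grip": 0}, {"tx": 0, "ty": 0, "tz": 0, "rx": 0, "ry": 0, "rz": 0, "grip": 0}, {"tx": 0, "ty": 0, "tz": 0, "rx": 0, "ry": 0, "rz": 0, "grip": 0}, {"tx": 0, "ty": 0, "tz": 0, "rx": 0, "ry": 0, "rz": 0, "grip": 0}, {"tx": 0, "ty": 0, "tz": 0, "rx": 0, "ry": 0, "rz": 0, "grip": 0}, {"tx": 0, "ty": 0, "tz": 0, "rx": 0, "ry": 0, "rz": 0, "grip": 0}, {"tx": 0, "ty": 0, "tz": 0, "rx": 0, "ry": 0, "rz": 0, "grip": 0}, {"tx": 0, "ty": 0, "tz": 0, "rx": 0, "ry": 0, "rz": 0, "grip": 0}, {"tx": 0, "ty": 0, "tz": 0, "rx": 0, "ry": 0, "rz": 0, "grip": 0}, {"tx": 0, "ty": 0, "tz": 0, "rx": 0, "ry": 0, "rz": 0, "grip": 0}, {"tx": 0, "ty": 0, "tz": 0, "rx": 0, "ry": 0, "rz": 0, "grip": 0}]'

```text
t: 16.3
eef_pos: [0.5264, -0.2382, 0.2121]
orientation: [0.211, 0.978, -0.001, -0.002]
ft_force: [-0.2, -0.2, -0.1]
finger_gap: 0.01
```

```bash
python3 - <<'E'
from h import *
i=snap('side','side4.png')
a=cv2.resize(i[90:210,270:400],None,fx=4,fy=4,interpolation=2);cv2.imwrite('pics/s4.png',a)
E
```

```text
(no output)
```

View pics/s4.png

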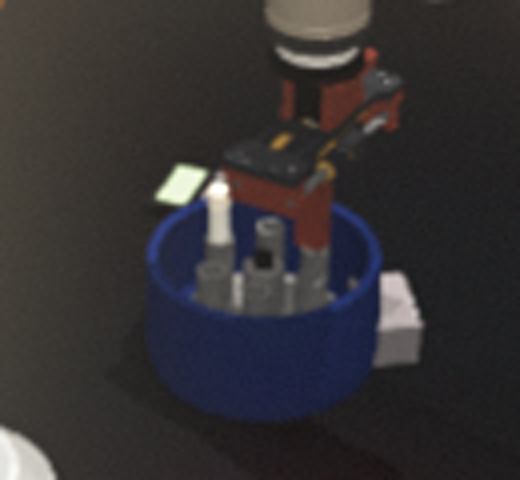

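The fingertips (crop 314,248) hover over the opposite sleeve, and the loaded tube's cap is unchanged at (219,188). Handing in.

```bash
python3 -c "
from station import env
print(env.close_job())"
```

```text
the job is handed in; nothing more can be done
None
```

I pointed with closed fingers at the loaded tube's cap, then the tall rack tube's cap, then the empty hole opposite the loaded tube. I stayed at least 2.4 s over each and handed in at about 16 s, still over the hole. The interface reports no verdict, so I can't confirm the result beyond these checks:

- **Position:** the final grasp point is within about 1 mm sideways of the measured hole centre, against the 15 mm allowed. The fingertips are about 32 mm above the mouth. The top and side views agreed to about 2 mm on every target.
- **Right targets:** the tall tube was the only one that measured about 119 mm, against about 77 mm for the short ones. The red look-alikes were left alone. The chosen hole lies 97 mm from the loaded tube, across the hub; the drawing says 96 mm.
- **Contact:** wrist force readings stayed at noise level, 1.5 N at most. That noise is coarser than the 0.3 N limit, so they can't rule out a very light touch.
- **Nothing moved:** in the side pictures the loaded tube's cap stayed in place to the end. The rack tubes looked upright and unmoved, last pictured while pointing at the tall tube. I did not separately check the dome, tip box or calculator, but the arm stayed well above them.
- **One failed call:** my first move was refused as invalid input because the zero rotations were left out. Nothing moved, and I resent it in full.

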